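# Extend the telescoping camera boom to its working hole

## Task

Extend the telescoping boom that carries the red camera to its next hole: push the yellow spring button down and slide the inner tube outward off its home hole, then draw it out slowly until the button pops up by itself through the hole in the blue stop plate. Feel for the click and do not force the button sideways against the edge of a hole; leave the dish, jar and mouse where they are.

Things in the scene. Friction and masses are not known exactly. Their poses are not given: they have to be found in the camera images.
- boom: Fixed bench stand of the boom, dark steel base plate 230 x 110 mm, 12 mm thick. Origin on the bench under the home hole. Its x axis is level and points the way the inner tube extends, y across the boom, z up. All x distances in this list are along this x axis.
- sleeve: Outer tube, aluminium profile fixed to the stand, 48 mm wide, x = -90 to +130 mm, same origin and axes as the stand. Top face 106 mm above the bench; top wall 6 mm thick with a 16 mm wide lengthwise slot for the button's stem. The home hole, a 15 mm long widening of the slot, is centred at x = 0; a blue stop plate (86 mm long, top at 108 mm) clamped farther along x holds the only other hole.
- tube (a joint): How far the inner steel tube is drawn out of the sleeve, in m: 0 = at the home hole, + = outward along x, at most 0.105. The stop plate's hole, also 15 mm long, lies 0.050 to 0.084 from the home hole; where it is set differs each time and is not measured. Sliding takes about 5 N. The tube stays where it is left.
- button (a joint): How far the button is pushed down, in m: 0 = fully up (popped through a hole), 0.010 = bottomed. Between holes the sleeve's top wall holds it down at about 0.008. To slide the tube off the home hole it has to be at 0.0085 or more. Spring: 3 N fully up, rising 0.5 N per mm.
- cap (a point): Centre of the yellow button cap, a block 14 x 14 mm, 22 mm high, on a steel stem; it rides on the inner tube and moves along x with it. When up, its centre is 132 mm and its underside 121 mm above the bench. Pinch it from above across the boom (fingers on its +y and -y sides), push it down and slide it along x. Let go between holes it rises 1 to 2 mm against the top wall and stays down.
- shoulder: Brass shoulder of the button inside the sleeve (12 mm long, 30 mm wide, 8 mm high), below the yellow cap and rigid with it; same axes as the stand, origin near bench level below the cap. It is what pops up into a hole, with 1.5 mm of play at each end, and then stops the tube in both directions.
- grip (a point): Centre of the green upright pull handle at the end of the inner tube: 24 mm along x, 20 mm across, 45 mm high, centre 125.5 mm above the bench. Pinch it from above across the boom. It sits 152 mm ahead of the button and moves with the tube, on a buffer spring of 12 N per mm that gives up to 5 mm either way along x. The red camera (top 114 mm up) begins 26 mm beyond its centre.
- dish: Bystander: glass sample dish, 64 mm across, 12 mm high, standing on the bench where the camera comes to look. Origin under its centre.
- jar: Bystander: sample jar with white cap, 44 mm across, 60 mm high. Origin under its centre.
- mouse: Bystander: round grey computer mouse, 62 mm across, 30 mm high. Origin under its centre.

How it is judged (in metres and radians):
On the way, in this order (a step that is already met when the one before it is completed fails the run):
1. the button is pushed down and the tube slid off its home hole (value of joint tube above 0.006 m and value of joint button above 0.005 m), for 0.2 s.
2. the button has popped up through the next hole (value of joint tube above 0.044 m and value of joint button below 0.0025 m), for 0.2 s.
At the end, for the whole second after the job is handed in: The inner tube is drawn out to the stop plate's hole (more than 44 mm from home), the button stands up through that hole (less than 2.5 mm down) and the tube is at rest (all of step 2 and velocity of joint tube between -0.005 and 0.005 m/s); the robot touches nothing.
It fails at once if the button's shoulder pressed against the sleeve or stop plate with more than 25 N (contact force between shoulder and sleeve above 25 N).
It fails at once if the dish shifted by more than 15 mm (distance of dish from where it was at the start of the episode above 0.015 m).
It fails at once if the jar shifted by more than 15 mm (distance of jar from where it was at the start of the episode above 0.015 m).
It fails at once if the mouse shifted by more than 15 mm (distance of mouse from where it was at the start of the episode above 0.015 m).
It also fails if it takes over 72 s, if anything falls off the work surface, if the arm or the gripper's body presses on something with over 40 N, if the wrist force passes 120 N, or if a joint passes its speed limit or range.

## Robot

A 6-joint arm with a two-finger parallel gripper is mounted at the origin on the work surface. World frame = base frame: x ahead of the robot, y to its left, z up, the work surface at z = 0. Lengths are in m, angles in degrees, forces in N, time in s.
With the tool pointing down it reaches from about 0.35 to 0.875 m from the base axis. Payload 4.2 kg.
Tool frame: the origin (TCP) lies on the centre line of the jaws, within the pads' length; the fingertips stand 19 mm ahead of it and the grasp point (between the pads) is the TCP; z points along the fingers, y is the line along which they close (so a half turn about z gives the same grasp; the last joint's range is limited). The gripper opens to 87 mm and grips with 3 to 60 N. Pads are 19 mm wide; open, the fingers measure 117 mm over their backs; the gripper's body (75 mm by 190 mm) begins 51 mm behind the grasp point.
Start: joints at [-48.782, 22.042, 0.453, 0, -68.411, -14.817], TCP at [0.278, -0.56, 0.202] pointing down, gripper open.
Joint ranges: [-179.83, 179.83], [-69.29, 118.12], [-61.27, 80.66], [-181.25, 117.63], [-171.15, -9.14], [-177.46, 177.46]. Speed limits (degrees/s): [159.86, 159.86, 180, 180, 180, 180].

## Interface

Orientations are given as a 3x3 rotation matrix whose columns are the frame's x, y, z axes.
In Python, from station import sense, capture, finish_job, search_frame, masks_of gives the robot as it stands.
- The arm moves only by the tool drive_tool, never from a script. Its argument "rows" is a list of rows, each a list of 7 numbers: the opening in per cent of the stroke, from 0 (shut) to 100 (fully open), then the shift along the world's x, y, z in mm, then the turn, a rotation vector about the world's x, y, z in rad. In form: [[fingers, dx, dy, dz, wx, wy, wz], ...]. A call has 1 to 5 rows; each row shifts and turns the commanded pose from where the row before left it; what a row does not reach is not made up. A row lasts 1/12 s, in which the tool goes at most 41.7 mm and 7.16 degrees, less where a joint would pass 70% of its speed; a pose out of reach is approached as far as the arm can. A call is refused whole if a number of a shift passes 41.7 or a number of a turn 0.125, either way. A call with a gripper value outside its range is refused whole. The fingers move at their own pace and stop on an object; the grip force is fixed at half the most. Time passes only in rows, so rows that do not move let the fingers close. It gives the time, the measured TCP pose, the force, the opening and the grip force at its end, in the units of the state.
- sense(): the state, without advancing time (a new reading comes with each control period).
- capture(name): name is "scene" or "top"; returns a dict with "frame" (480x640x3 uint8, red, green, blue), "z_map" (480x640 float32, m along the optical axis (not along the pixel's ray), 0 where there is no reading), "fx", "fy", "cx", "cy" (pixels), "R" (3x3) and "t" (3): a world point X has camera coordinates R X + t. Camera axes: x right, y down, z forward; pixel columns grow to the right and rows downward; lengths in m; the calibration is good to about 2 mm. A picture is of the moment at which its call begins.
- finish_job(): hands the job in; it is judged then, once.
Trained networks look in a picture, given as the dict that the camera call returned (one of the last four; its "shot" number tells which), for a name from the list of things; names that differ only in an ending like _2 or _b are one class to them, and where a whole thing is asked for, a point or a joint stands for the part that bears it (a point fixed in the world has none). Each returns a list of dicts, best first, with "p" (0 to 1); they miss things now and then, are a little off and sometimes report something else, mostly with a low value. They report only what shows in the picture. A call takes as long as a camera call.
- search_frame(label, picture): "xy" ([column, row] in pixels, amid what is visible of it).
- masks_of(label, picture): "region" (480x640 bool, what is visible of it) and "xy" ([column, row] in pixels, amid what is visible of it).
The state is a dict: "time_s": time; "joints": joint angles; "joint_velocities": joint speeds; "effort": joint torques, N m; "tcp_pos": TCP position; "ee_rot": TCP orientation; "wrist_force": force on the tool from outside, world axes, zero at the start; "moment": the same for the moment, N m; "gripper_width": opening from 0.0 (shut) to 1.0 (fully open); "gripper_force": force on a finger pad.
Only numpy, scipy, OpenCV 4.12 (cv2) and the standard library are available. Lean on these libraries where they do the work, as an engineer would, in place of code of your own. Each camera call takes 0.05 s, during which the arm holds its last target. There are 200 camera calls.

## Working session

There is one attempt and no reset: what is moved stays moved. The work goes in short steps, Python scripts to look and compute and a tool call to move; the robot and the scene stay as the last step left them, time stands still between calls to the robot, and variables do not carry over. Pictures are saved under pics/ and viewed, at most 10 in all, crops included, and the job is handed in when it is done.

Besides the shell and the picture viewer there is one more tool, called after "Request:" as name(argument=value, ...), one argument or row to a line, values as JSON. drive_tool: Moves the arm, as the interface text tells. Its arguments: {"type":"object","properties":{"rows":{"type":"array"}},"required":["rows"]}

```bash
mkdir -p pics; cat > h.py <<'E'
import numpy as np, cv2
from station import *
def w(p,u,v,z):
    return p['R'].T@(np.array([(u-p['cx'])/p['fx']*z,(v-p['cy'])/p['fy']*z,z])-p['t'])
def cloud(p,m):
    v,u=np.nonzero(m&(p['z_map']>0)); z=p['z_map'][v,u]
    c=np.stack([(u-p['cx'])/p['fx']*z,(v-p['cy'])/p['fy']*z,z],1)
    return (c-p['t'])@p['R']
E
python3 - <<'E'
from h import *
s=sense(); print(s['tcp_pos'],s['ee_rot'],s['wrist_force'],s['gripper_width'])
for n in ['scene','top']:
    p=capture(n); cv2.imwrite(f'pics/{n}0.png',p['frame'][...,::-1])
    for l in ['boom','sleeve','cap','grip','dish','jar','mouse']:
        for r in masks_of(l,p)[:1]:
            c=cloud(p,r['region'])
            if len(c): print(n,l,round(r['p'],2),np.round(r['xy']),np.round(np.median(c,0),3),np.round(c.min(0),3),np.round(c.max(0),3))
E
```

```text
[ 0.27763574 -0.55920709  0.20133888] [[-8.95798661e-01 -4.44458876e-01 -1.03233468e-03]
 [-4.44460072e-01  8.95796510e-01  1.96420480e-03]
 [ 5.17535494e-05  2.21836357e-03 -9.99997538e-01]] [ 0.43355192 -0.38385956 -0.76140843] 0.997015026654397
scene boom 0.84 [312. 245.] [ 0.591 -0.016  0.075] [ 0.346 -0.229 -0.005] [0.672 0.156 0.149]
scene sleeve 0.66 [291. 226.] [ 0.577 -0.048  0.096] [ 0.369 -0.209 -0.004] [0.614 0.054 0.111]
scene cap 0.61 [281. 207.] [ 0.562 -0.075  0.124] [ 0.535 -0.089  0.091] [ 0.574 -0.068  0.143]
scene grip 0.72 [360. 226.] [0.603 0.071 0.123] [ 0.366  0.051 -0.001] [0.613 0.087 0.149]
scene dish 0.74 [415. 290.] [0.611 0.182 0.005] [ 0.575  0.151 -0.002] [0.646 0.212 0.013]
scene jar 0.86 [290. 292.] [ 0.691 -0.031  0.038] [ 0.604 -0.055 -0.003] [ 0.702 -0.012  0.061]
scene mouse 0.64 [231. 293.] [ 0.688 -0.145  0.021] [ 0.639 -0.18  -0.002] [ 0.706 -0.119  0.031]
top boom 0.71 [328. 257.] [ 0.563 -0.034  0.093] [ 0.48  -0.192 -0.005] [0.64  0.156 0.151]
top sleeve 0.75 [344. 262.] [ 0.558 -0.059  0.106] [ 0.51  -0.192 -0.005] [0.622 0.053 0.143]
top cap 0.72 [356. 257.] [ 0.552 -0.076  0.14 ] [ 0.54  -0.083  0.104] [ 0.567 -0.07   0.145]
top grip 0.66 [271. 238.] [0.589 0.067 0.145] [0.578 0.054 0.093] [0.602 0.086 0.151]
top dish 0.74 [269. 239.] [0.589 0.067 0.145] [0.577 0.052 0.092] [0.604 0.084 0.151]
top jar 0.83 [328. 203.] [ 0.67  -0.035  0.059] [ 0.653 -0.057 -0.004] [ 0.709 -0.015  0.064]
top mouse 0.6 [386. 205.] [ 0.669 -0.149  0.024] [ 0.641 -0.183 -0.003] [ 0.705 -0.121  0.033]
```

```bash
python3 - <<'E'
from h import *
p=capture('top')
tops={}
for l,z in [('cap',.143),('grip',.148)]:
    r=masks_of(l,p)[0]; c=cloud(p,r['region']); c=c[abs(c[:,2]-z)<.005]
    tops[l]=c.mean(0)[:2]; print(l,len(c),c.mean(0),c.min(0),c.max(0),cv2.minAreaRect((c[:,:2]*1000).astype(np.float32)))
d=tops['grip']-tops['cap']; print(np.linalg.norm(d),np.degrees(np.arctan2(d[1],d[0])))
# sleeve top points, axis
c=cloud(p,np.ones((480,640),bool)); c=c[(abs(c[:,2]-.107)<.004)&(abs(c[:,0]-.57)<.1)&(abs(c[:,1])<.23)]
print(len(c),cv2.minAreaRect((c[:,:2]*1000).astype(np.float32)), cv2.fitLine((c[:,:2]*1000).astype(np.float32),cv2.DIST_HUBER,0,.01,.01).ravel())
# blue plate
f=p['frame'].astype(int); m=(f[...,2]>f[...,0]+40)&(f[...,2]>f[...,1]+20)
c=cloud(p,m);c=c[abs(c[:,2]-.108)<.006]; print('blue',len(c),c.mean(0),cv2.minAreaRect((c[:,:2]*1000).astype(np.float32)))
cv2.imwrite('pics/topc.png',cv2.resize(p['frame'][150:330,210:450,::-1],None,fx=3.3,fy=3.3,interpolation=cv2.INTER_CUBIC))
E
```

```text
<stdin>:6: RuntimeWarning: Mean of empty slice.
  ret = um.true_divide(
Traceback (most recent call last):
ValueError: zero-size array to reduction operation minimum which has no identity
```

View pics/scene0.png

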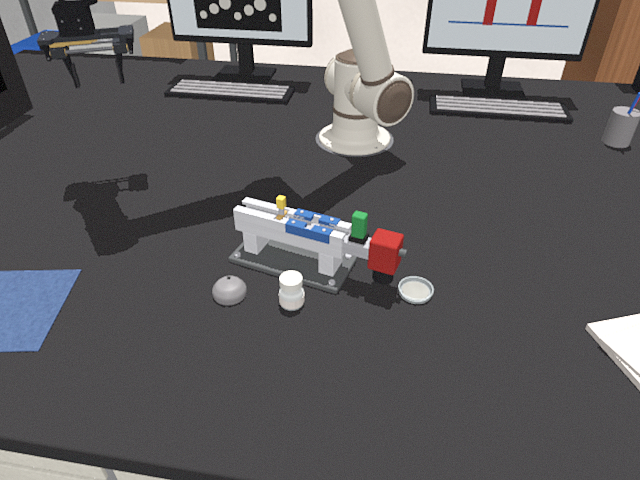

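The scene picture shows the boom running from the yellow cap (281,203) past the blue plate (312,225) to the green handle (360,226) and the red camera (385,252). The dish is at (415,290), the jar at (291,290) and the mouse at (229,291). The mask for the cap or grip was wrong on the last shot, so I'll segment by colour.

```bash
python3 - <<'E'
from h import *
p=capture('top')
cv2.imwrite('pics/topc.png',cv2.resize(p['frame'][150:330,210:450,::-1],None,fx=3.3,fy=3.3,interpolation=cv2.INTER_CUBIC))
h=cv2.cvtColor(p['frame'],cv2.COLOR_RGB2HSV).astype(int)
box=np.zeros((480,640),bool); box[150:330,210:450]=1
tops={}
for l,a,b,z,dz in [('cap',20,35,.143,.006),('grip',45,80,.148,.006),('blue',95,125,.108,.005)]:
    m=box&(h[...,0]>a)&(h[...,0]<b)&(h[...,1]>110)&(h[...,2]>50); c=cloud(p,m); k=abs(c[:,2]-z)<dz; c=c[k]
    if len(c)<5: print(l,m.sum()); continue
    tops[l]=c.mean(0)[:2]; print(l,len(c),c.mean(0),cv2.minAreaRect((c[:,:2]*1000).astype(np.float32)))
d=tops['grip']-tops['cap']; print(np.linalg.norm(d),np.degrees(np.arctan2(d[1],d[0])))
c=cloud(p,box); c=c[(abs(c[:,2]-.107)<.004)]
print(len(c),cv2.minAreaRect((c[:,:2]*1000).astype(np.float32)), cv2.fitLine((c[:,:2]*1000).astype(np.float32),cv2.DIST_HUBER,0,.01,.01).ravel())
E
```

```text
cap 61 [ 0.55518717 -0.07734511  0.14230224] ((555.370361328125, -77.61400604248047), (12.580245971679688, 14.063982963562012), 75.92975616455078)
grip 165 [0.59228517 0.0687889  0.14710969] ((592.6500854492188, 68.911865234375), (23.646759033203125, 20.222253799438477), 77.84944915771484)
blue 815 [ 0.57060246 -0.0154389   0.1075713 ] ((571.1171875, -16.130062103271484), (85.34037780761719, 54.08562469482422), 75.67733001708984)
0.15076939801209113 75.75563849834904
2348 ((572.29150390625, -11.146377563476562), (318.0965270996094, 54.11281204223633), 75.55297088623047) [ 2.7893120e-01  9.6031111e-01  5.5450092e+02 -5.9083614e+01]
```

View pics/topc.png

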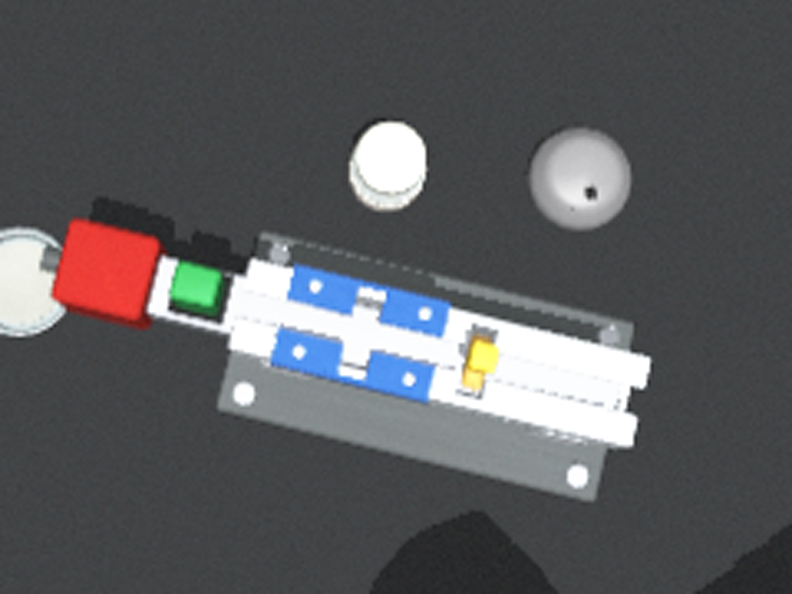

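The top crop shows the yellow cap at crop (480,352). The stop plate's hole is the gap at (362,332), about 63 mm along the boom. The green handle is at (196,285), and the boom axis points 75.7° from world x. I'll move above the cap with the jaws turned +0.86 rad.

Request:
drive_tool(
  rows=[
    [100,18.5,32.1,0,0,0,0.0574],
    [100,18.5,32.1,0,0,0,0.0574],
    [100,18.5,32.1,0,0,0,0.0574],
    [100,18.5,32.1,0,0,0,0.0574],
    [100,18.5,32.1,0,0,0,0.0574],
  ],
)

```text
time_s: 1.37
tcp_pos: [0.3709, -0.3979, 0.2026]
ee_rot: [[-0.732, -0.682, 0.0], [-0.682, 0.732, -0.0], [-0.0, -0.0, -1.0]]
wrist_force: [1.2, -0.7, 0.4]
gripper_width: 1.002
gripper_force: 0.0
```

Request:
drive_tool(
  rows=[
    [100,18.5,32.1,0,0,0,0.0574],
    [100,18.5,32.1,0,0,0,0.0574],
    [100,18.5,32.1,0,0,0,0.0574],
    [100,18.5,32.1,0,0,0,0.0574],
    [100,18.5,32.1,0,0,0,0.0574],
  ],
)

```text
time_s: 1.78
tcp_pos: [0.4635, -0.2371, 0.2028]
ee_rot: [[-0.508, -0.861, 0.001], [-0.861, 0.508, -0.0], [-0.0, -0.001, -1.0]]
wrist_force: [0.5, -0.1, 0.1]
gripper_width: 1.004
gripper_force: 0.0
```

Request:
drive_tool(
  rows=[
    [100,18.5,32.1,0,0,0,0.0574],
    [100,18.5,32.1,0,0,0,0.0574],
    [100,18.5,32.1,0,0,0,0.0574],
    [100,18.5,32.1,0,0,0,0.0574],
    [100,18.5,32.1,0,0,0,0.0574],
  ],
)

```text
time_s: 2.2
tcp_pos: [0.5561, -0.0765, 0.2028]
ee_rot: [[-0.243, -0.97, 0.001], [-0.97, 0.243, -0.0], [-0.0, -0.001, -1.0]]
wrist_force: [0.9, -0.8, 0.6]
gripper_width: 1.0
gripper_force: 0.0
```

Request:
drive_tool(
  rows=[
    [60,0,0,0,0,0,0],
    [60,0,0,0,0,0,0],
    [60,0,0,0,0,0,0],
  ],
)

```text
time_s: 2.45
tcp_pos: [0.5551, -0.0782, 0.2023]
ee_rot: [[-0.246, -0.969, -0.001], [-0.969, 0.246, -0.0], [0.0, 0.001, -1.0]]
wrist_force: [-0.4, 0.3, -0.4]
gripper_width: 0.854
gripper_force: 0.0
```

Request:
drive_tool(
  rows=[
    [60,0,0,-20,0,0,0],
    [60,0,0,-20,0,0,0],
    [60,0,0,-21,0,0,0],
    [45,0,0,0,0,0,0],
    [30,0,0,0,0,0,0],
  ],
)

```text
time_s: 2.87
tcp_pos: [0.5544, -0.0796, 0.1411]
ee_rot: [[-0.248, -0.969, -0.002], [-0.969, 0.248, -0.001], [0.001, 0.002, -1.0]]
wrist_force: [0.2, -0.4, 0.6]
gripper_width: 0.531
gripper_force: 0.0
```

Request:
drive_tool(
  rows=[
    [30,0,0,0,0,0,0],
    [30,0,0,0,0,0,0],
    [30,0,0,0,0,0,0],
    [30,0,0,0,0,0,0],
  ],
)

```text
time_s: 3.2
tcp_pos: [0.556, -0.0783, 0.1426]
ee_rot: [[-0.247, -0.969, 0.002], [-0.969, 0.247, 0.0], [-0.001, -0.002, -1.0]]
wrist_force: [0.6, -0.7, -0.0]
gripper_width: 0.317
gripper_force: 0.0
```

```bash
python3 - <<'E'
from h import *
s=sense(); print(s['tcp_pos'],s['wrist_force'],s['gripper_width'])
p=capture('scene'); cv2.imwrite('pics/s1.png',cv2.resize(p['frame'][140:300,200:420,::-1],None,fx=3.5,fy=3.5,interpolation=cv2.INTER_CUBIC))
E
```

```text
[ 0.55595738 -0.07834771  0.14255936] [ 0.60701043 -0.71204879 -0.03617527] 0.3168844219969117
```

View pics/s1.png

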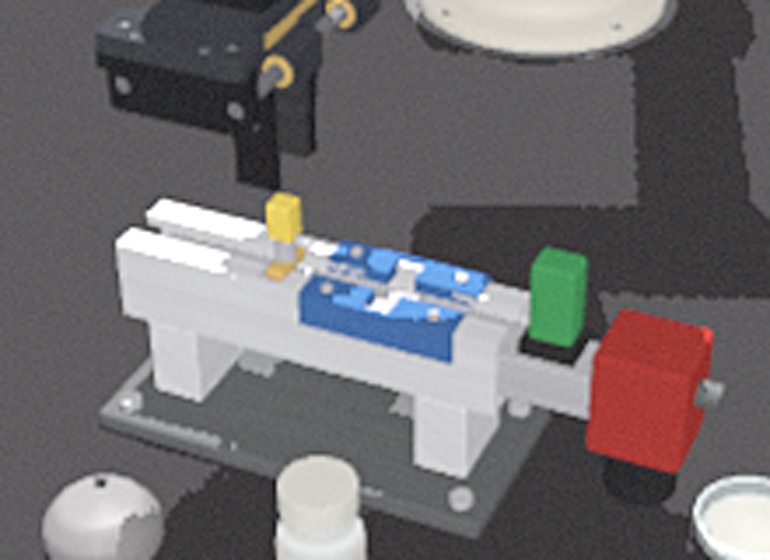

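The crop shows the cap upright at (284,215). The fingertips look up and to the left of it, at (258,180), instead of around it. I'll check by projection and depth.

```bash
python3 - <<'E'
from h import *
s=sense()
for n in ['scene','top']:
    p=capture(n)
    for q in [s['tcp_pos'],np.array(s['tcp_pos'])-[0,0,.019],[.5553,-.0775,.143],[.5924,.0689,.148]]:
        c=p['R']@np.array(q)+p['t']; u,v=p['fx']*c[0]/c[2]+p['cx'],p['fy']*c[1]/c[2]+p['cy']; print(n,round(u,1),round(v,1),round(c[2],3),p['z_map'][int(v),int(u)])
    h=cv2.cvtColor(p['frame'],cv2.COLOR_RGB2HSV).astype(int)
    box=np.zeros((480,640),bool); box[150:330,210:450]=1
    for l,a,b in [('cap',20,35),('grip',45,80)]:
        m=box&(h[...,0]>a)&(h[...,0]<b)&(h[...,1]>110)&(h[...,2]>50); c=cloud(p,m)
        if len(c): c=c[c[:,2]>.11]; print(l,len(c),c.mean(0),c.max(0),np.argwhere(m).mean(0))
    if n=='top': cv2.imwrite('pics/t2.png',cv2.resize(p['frame'][150:330,210:450,::-1],None,fx=3.3,fy=3.3))
    else:
        for u,v in [(258//3.5+200,170//3.5+140),(240/3.5+200,150/3.5+140),(290/3.5+200,130/3.5+140)]: print(w(p,u,v,p['z_map'][int(v),int(u)]))
E
```

```text
scene 279.3 196.5 0.909 0.9118156
scene 279.7 205.3 0.92 0.9096219
scene 279.7 196.0 0.909 0.9118156
scene 358.2 213.0 0.857 0.86068684
cap 122 [ 0.56693513 -0.0735431   0.14870269] [ 0.61250952 -0.0554454   0.26171391] [196.58955224 280.45522388]
grip 335 [0.60127358 0.07175665 0.13284306] [0.60829449 0.08403015 0.14802714] [224.32736573 358.91815857]
[ 0.579257   -0.08240911  0.17385248]
[ 0.57857853 -0.08993931  0.18301811]
[ 0.54487376 -0.07268039  0.1767593 ]
top 356.6 257.7 0.856 0.49297106
top 355.3 258.5 0.875 0.49248356
top 356.2 258.0 0.855 0.49297106
top 268.9 236.0 0.849 0.4860021
cap 1 [ 0.51309028 -0.08851237  0.25766695] [ 0.51309028 -0.08851237  0.25766695] [281. 373.]
```

View pics/t2.png

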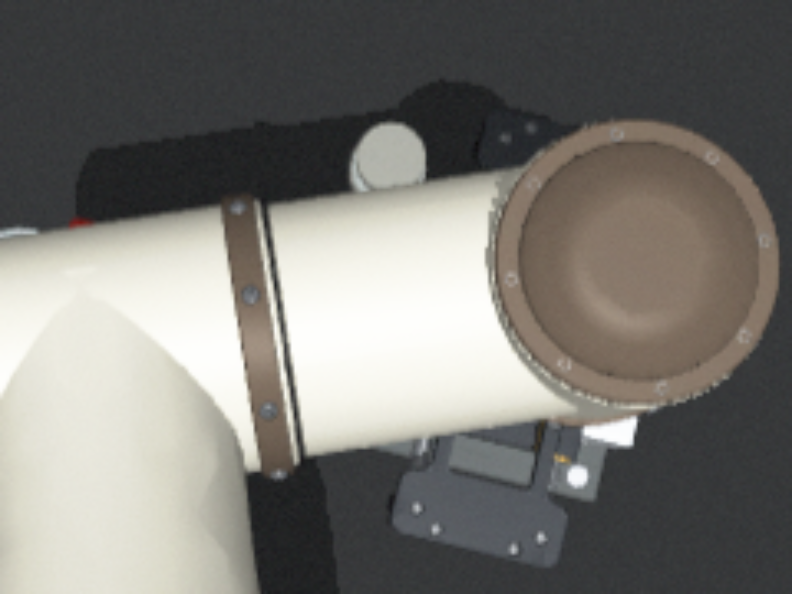

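```bash
python3 - <<'E'
from h import *
p=capture('scene')
for u in [272,276,281]:
    for v in range(170,212,4): print(u,v,np.round(w(p,u,v,p['z_map'][v,u]),3),p['frame'][v,u])
cv2.imwrite('pics/s3.png',cv2.resize(p['frame'][60:260,180:400,::-1],None,fx=3,fy=3,interpolation=cv2.INTER_CUBIC))
E
```

```text
272 170 [ 0.647 -0.063  0.249] [37 36 39]
272 174 [ 0.647 -0.063  0.242] [38 33 38]
272 178 [ 0.648 -0.064  0.235] [49 45 49]
272 182 [ 0.578 -0.084  0.185] [51 47 47]
272 186 [ 0.58  -0.084  0.178] [44 41 42]
272 190 [ 0.578 -0.085  0.169] [35 37 38]
272 194 [ 0.327 -0.157 -0.002] [100  97 100]
272 198 [ 0.345 -0.152 -0.002] [97 96 97]
272 202 [ 0.362 -0.148 -0.002] [72 69 71]
272 206 [ 0.531 -0.1    0.103] [255 255 255]
272 210 [ 0.543 -0.097  0.102] [208 209 212]
276 170 [ 0.583 -0.074  0.212] [40 40 43]
276 174 [ 0.585 -0.074  0.206] [36 34 37]
276 178 [ 0.585 -0.074  0.198] [44 41 48]
276 182 [ 0.581 -0.076  0.187] [42 39 43]
276 186 [ 0.58  -0.077  0.179] [43 41 43]
276 190 [ 0.58  -0.077  0.171] [47 45 48]
276 194 [ 0.579 -0.078  0.162] [71 71 75]
276 198 [ 0.562 -0.083  0.143] [221 197  99]
276 202 [1.303 0.122 0.631] [224 197  94]
276 206 [ 0.562 -0.084  0.125] [209 195 158]
276 210 [ 0.545 -0.089  0.104] [203 204 208]
281 170 [ 0.542 -0.076  0.189] [64 63 66]
281 174 [ 0.543 -0.076  0.182] [61 65 63]
281 178 [ 0.544 -0.076  0.174] [61 62 63]
281 182 [ 0.544 -0.077  0.166] [64 64 64]
281 186 [ 0.292 -0.143  0.   ] [99 97 98]
281 190 [ 0.305 -0.14  -0.003] [90 87 87]
281 194 [ 0.325 -0.136 -0.001] [80 85 96]
281 198 [ 0.562 -0.074  0.143] [226 202  95]
281 202 [ 0.567 -0.073  0.138] [236 212 102]
281 206 [ 0.565 -0.074  0.128] [233 210 103]
281 210 [ 0.561 -0.075  0.117] [183 186 198]
```

View pics/s3.png

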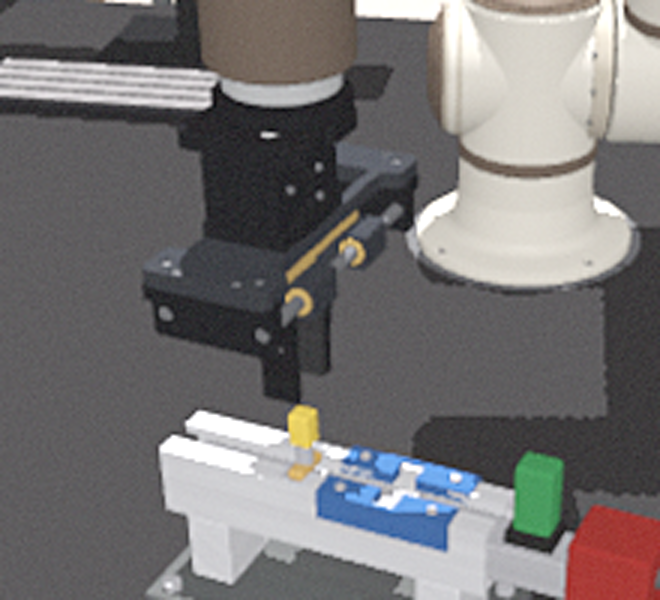

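The fingertips really are higher than the report implies: depth puts them at about z 0.160, against 0.123 reported. The cap heights in the same picture match the spec. I'll trust the cameras, lower in part, and remeasure.

Request:
drive_tool(
  rows=[
    [35,0,0,-5,0,0,0],
    [35,0,0,-5,0,0,0],
    [35,0,0,0,0,0,0],
    [35,0,0,0,0,0,0],
  ],
)

```text
time_s: 3.73
tcp_pos: [0.555, -0.0783, 0.1307]
ee_rot: [[-0.246, -0.969, -0.002], [-0.969, 0.246, -0.0], [0.001, 0.001, -1.0]]
wrist_force: [-0.6, -0.2, -0.5]
gripper_width: 0.348
gripper_force: 0.0
```

```bash
cat > tip.py <<'E'
from h import *
s=sense(); print('tcp',np.round(s['tcp_pos'],4),np.round(s['wrist_force'],1),round(s['gripper_width'],3), 'joints',np.round(s['joints'],2))
p=capture('scene')
f=p['frame'].astype(int); m=(f.max(2)<85)
m[:, :200]=0; m[:,420:]=0
v,u=np.nonzero(m&(p['z_map']>0)); c=cloud(p,m)
t=np.array(s['tcp_pos']); U=np.array([.247,.969]); N=np.array([.969,-.247])
a=(c[:,:2]-t[:2])@U; b=(c[:,:2]-t[:2])@N
k=(abs(a)<.02)&(c[:,2]>.09)&(c[:,2]<.2)&(abs(b)<.06)
for n,kk in [('near',k&(b>0)),('far',k&(b<0))]:
    if kk.sum()>3: print(n,kk.sum(),'zmin',np.round(np.sort(c[kk,2])[:6],3),'along',np.round(np.percentile(a[kk],[3,97]),4),'across',np.round(np.percentile(b[kk],[3,50,97]),4))
h=cv2.cvtColor(p['frame'],cv2.COLOR_RGB2HSV).astype(int)
for l,lo,hi,x,y in [('cap',20,35,.555,-.0775),('grip',45,80,.5924,.0689)]:
    mm=(h[...,0]>lo)&(h[...,0]<hi)&(h[...,1]>110)&(h[...,2]>50); mm[:150]=0; mm[300:]=0; mm[:,:220]=0; mm[:,430:]=0
    q=cloud(p,mm); q=q[(abs((q[:,:2]-[x,y])@N)<.02)&(q[:,2]>.11)&(q[:,2]<.155)]
    if len(q)>3: print(l,len(q),'along',np.round(np.percentile((q[:,:2]-[x,y])@U,[3,50,97]),4),'zmax',np.percentile(q[:,2],97).round(4))
E
python3 tip.py
```

```text
tcp [ 0.555  -0.0783  0.1307] [-0.6 -0.2 -0.5] 0.348 joints [  8.53  19.45 -14.57  -0.   -56.07 -22.8 ]
near 208 zmin [0.15  0.151 0.151 0.151 0.151 0.151] along [-0.0102  0.0118] across [0.0186 0.0249 0.0293]
far 214 zmin [0.149 0.15  0.151 0.151 0.151 0.151] along [-0.0069  0.0115] across [-0.0239 -0.015  -0.0123]
cap 90 along [-0.0034  0.0057  0.0092] zmax 0.1427
grip 336 along [-0.0065  0.0052  0.0145] zmax 0.1479
```

Tips sit 19 mm above the reported TCP, consistently, and lateral agreement is good. The target is tips at about 0.122, which means a reported z of about 0.103.

Request:
drive_tool(
  rows=[
    [35,0,0,-5,0,0,0],
    [35,0,0,-5,0,0,0],
    [35,0,0,-4,0,0,0],
    [35,0,0,0,0,0,0],
  ],
)

```text
time_s: 4.12
tcp_pos: [0.5546, -0.0783, 0.1161]
ee_rot: [[-0.247, -0.969, -0.002], [-0.969, 0.247, -0.0], [0.001, 0.002, -1.0]]
wrist_force: [0.9, -0.1, 0.3]
gripper_width: 0.35
gripper_force: 0.0
```

Request:
drive_tool(
  rows=[
    [35,0,0,-5,0,0,0],
    [35,0,0,-5,0,0,0],
    [35,0,0,-3,0,0,0],
    [35,0,0,0,0,0,0],
  ],
)

```text
time_s: 4.45
tcp_pos: [0.5548, -0.0783, 0.1034]
ee_rot: [[-0.247, -0.969, -0.002], [-0.969, 0.247, -0.0], [0.001, 0.002, -1.0]]
wrist_force: [1.1, -0.3, 0.5]
gripper_width: 0.353
gripper_force: 0.0
```

```bash
python3 tip.py
```

```text
tcp [ 0.5548 -0.0783  0.1034] [ 1.1 -0.3  0.5] 0.353 joints [ 8.530e+00  2.113e+01 -1.650e+01 -1.000e-02 -5.248e+01 -2.280e+01]
near 180 zmin [0.123 0.125 0.125 0.126 0.126 0.126] along [-0.0084  0.0118] across [0.0175 0.025  0.0306]
far 159 zmin [0.123 0.123 0.125 0.125 0.127 0.127] along [-0.0062  0.0127] across [-0.0229 -0.0161 -0.0125]
cap 73 along [-0.0019  0.0071  0.0091] zmax 0.1427
grip 338 along [-0.007   0.0053  0.0144] zmax 0.1476
```

Tips are around the cap, so I'll close.

Request:
drive_tool(
  rows=[
    [20,0,0,0,0,0,0],
    [5,0,0,0,0,0,0],
    [5,0,0,0,0,0,0],
    [5,0,0,0,0,0,0],
    [5,0,0,0,0,0,0],
  ],
)

```text
time_s: 4.92
tcp_pos: [0.5558, -0.0783, 0.1047]
ee_rot: [[-0.246, -0.969, 0.001], [-0.969, 0.246, -0.0], [-0.0, -0.001, -1.0]]
wrist_force: [-0.2, -0.7, 1.0]
gripper_width: 0.157
gripper_force: 30.0
```

Request:
drive_tool(
  rows=[
    [5,0,0,0,0,0,0],
    [5,0,0,0,0,0,0],
  ],
)

```text
time_s: 5.08
tcp_pos: [0.5558, -0.0783, 0.1047]
ee_rot: [[-0.246, -0.969, 0.001], [-0.969, 0.246, -0.0], [-0.0, -0.001, -1.0]]
wrist_force: [0.8, -0.2, 0.6]
gripper_width: 0.157
gripper_force: 30.0
```

Request:
drive_tool(
  rows=[
    [5,0,0,-3,0,0,0],
    [5,0,0,-3,0,0,0],
    [5,0,0,-2,0,0,0],
    [5,0,0,0,0,0,0],
    [5,0,0,0,0,0,0],
  ],
)

```text
time_s: 5.5
tcp_pos: [0.5559, -0.0783, 0.0972]
ee_rot: [[-0.246, -0.969, 0.001], [-0.969, 0.246, -0.0], [0.0, -0.001, -1.0]]
wrist_force: [-0.4, -0.2, 5.0]
gripper_width: 0.156
gripper_force: 30.0
```

Request:
drive_tool(
  rows=[
    [5,0,0,-1.5,0,0,0],
    [5,0,0,0,0,0,0],
    [5,0,0,0,0,0,0],
  ],
)

```text
time_s: 5.75
tcp_pos: [0.5559, -0.0783, 0.0958]
ee_rot: [[-0.246, -0.969, 0.001], [-0.969, 0.246, -0.0], [0.0, -0.001, -1.0]]
wrist_force: [-1.2, 0.2, 7.4]
gripper_width: 0.155
gripper_force: 30.0
```

Request:
drive_tool(
  rows=[
    [5,0,0,-0.5,0,0,0],
    [5,0,0,0,0,0,0],
    [5,0.2,0.8,0,0,0,0],
    [5,0.2,0.8,0,0,0,0],
    [5,0.2,0.8,0,0,0,0],
  ],
)

```text
time_s: 6.17
tcp_pos: [0.5563, -0.0767, 0.0955]
ee_rot: [[-0.246, -0.969, 0.001], [-0.969, 0.246, -0.002], [0.001, -0.001, -1.0]]
wrist_force: [-1.5, -3.4, 6.8]
gripper_width: 0.158
gripper_force: 30.0
```

Request:
drive_tool(
  rows=[
    [5,0.2,0.8,0,0,0,0],
    [5,0.2,0.8,0,0,0,0],
    [5,0,0,0,0,0,0],
  ],
)

```text
time_s: 6.42
tcp_pos: [0.5567, -0.0751, 0.0955]
ee_rot: [[-0.246, -0.969, 0.001], [-0.969, 0.246, -0.001], [0.001, -0.001, -1.0]]
wrist_force: [-1.2, -2.4, 7.4]
gripper_width: 0.158
gripper_force: 30.0
```

Request:
drive_tool(
  rows=[
    [5,0.5,1.9,0,0,0,0],
    [5,0.5,1.9,0,0,0,0],
    [5,0.5,1.9,0,0,0,0],
    [5,0.5,1.9,0,0,0,0],
    [5,0,0,0,0,0,0],
  ],
)

```text
time_s: 6.83
tcp_pos: [0.5587, -0.0673, 0.0955]
ee_rot: [[-0.246, -0.969, 0.001], [-0.969, 0.246, -0.001], [0.001, -0.001, -1.0]]
wrist_force: [-0.2, -0.9, 8.1]
gripper_width: 0.161
gripper_force: 30.0
```

Request:
drive_tool(
  rows=[
    [5,0.7,2.9,0,0,0,0],
    [5,0.7,2.9,0,0,0,0],
    [5,0.7,2.9,0,0,0,0],
    [5,0.7,2.9,0,0,0,0],
    [5,0,0,0,0,0,0],
  ],
)

```text
time_s: 7.25
tcp_pos: [0.5617, -0.0555, 0.0955]
ee_rot: [[-0.246, -0.969, 0.001], [-0.969, 0.246, -0.001], [0.001, -0.001, -1.0]]
wrist_force: [-1.4, -1.4, 6.6]
gripper_width: 0.162
gripper_force: 30.0
```

```bash
python3 tip.py
```

```text
tcp [ 0.5617 -0.0555  0.0955] [-1.4 -1.4  6.6] 0.162 joints [ 10.85  21.92 -16.62   0.1  -51.42 -25.13]
near 157 zmin [0.117 0.117 0.118 0.118 0.118 0.118] along [-0.0079  0.0117] across [0.0116 0.0165 0.0218]
far 101 zmin [0.116 0.118 0.118 0.119 0.12  0.12 ] along [0.0026 0.0183] across [-0.0147 -0.0092 -0.0049]
cap 43 along [0.0276 0.0316 0.0332] zmax 0.1339
grip 352 along [0.0157 0.0281 0.0379] zmax 0.1475
```

The tube is out about 23 mm with the button down. I'll bring it to about 40 mm, which is short of any possible hole, then release.

Request:
drive_tool(
  rows=[
    [5,0.8,3.2,0,0,0,0],
    [5,0.8,3.2,0,0,0,0],
    [5,0.8,3.2,0,0,0,0],
    [5,0.8,3.2,0,0,0,0],
    [5,0.8,3.2,0,0,0,0],
  ],
)

```text
time_s: 7.72
tcp_pos: [0.5656, -0.04, 0.0956]
ee_rot: [[-0.246, -0.969, 0.001], [-0.969, 0.246, -0.002], [0.001, -0.001, -1.0]]
wrist_force: [-0.5, -3.3, 7.5]
gripper_width: 0.162
gripper_force: 30.0
```

Request:
drive_tool(
  rows=[
    [5,0,0,0,0,0,0],
    [5,0,0,1.5,0,0,0],
    [5,0,0,0,0,0,0],
    [40,0,0,0,0,0,0],
    [40,0,0,0,0,0,0],
  ],
)

```text
time_s: 8.13
tcp_pos: [0.5646, -0.039, 0.0952]
ee_rot: [[-0.247, -0.969, -0.001], [-0.969, 0.247, 0.0], [-0.0, 0.001, -1.0]]
wrist_force: [-0.3, 0.0, -0.6]
gripper_width: 0.236
gripper_force: 0.0
```

Request:
drive_tool(
  rows=[
    [40,0,0,0,0,0,0],
    [40,0,0,20,0,0,0],
    [40,0,0,30,0,0,0],
    [60,5,20,10,0,0,0],
    [60,9,35,0,0,0,0],
  ],
)

```text
time_s: 8.55
tcp_pos: [0.5804, 0.0147, 0.159]
ee_rot: [[-0.25, -0.968, 0.005], [-0.968, 0.25, 0.001], [-0.002, -0.005, -1.0]]
wrist_force: [1.3, 0.6, 0.5]
gripper_width: 0.475
gripper_force: 0.0
```

```bash
python3 tip.py
```

```text
tcp [0.5804 0.0147 0.159 ] [1.3 0.6 0.5] 0.475 joints [ 1.745e+01  1.956e+01 -9.900e+00  5.000e-02 -6.025e+01 -3.196e+01]
near 148 zmin [0.179 0.179 0.179 0.179 0.179 0.179] along [-0.011   0.0113] across [0.0271 0.0298 0.0317]
far 114 zmin [0.178 0.178 0.178 0.179 0.179 0.179] along [-0.0053  0.0108] across [-0.0265 -0.0205 -0.0183]
cap 77 along [0.0365 0.0447 0.0491] zmax 0.1334
grip 353 along [0.0324 0.0447 0.0544] zmax 0.1474
```

Request:
drive_tool(
  rows=[
    [60,8,31,0,0,0,0],
    [60,8,31,0,0,0,0],
    [60,6,30.5,0,0,0,0],
    [60,0,0,-15,0,0,0],
    [60,0,0,0,0,0,0],
  ],
)

```text
time_s: 9.02
tcp_pos: [0.5992, 0.1097, 0.1373]
ee_rot: [[-0.245, -0.97, -0.006], [-0.97, 0.245, -0.001], [0.003, 0.006, -1.0]]
wrist_force: [-0.9, -0.8, -1.0]
gripper_width: 0.596
gripper_force: 0.0
```

```bash
python3 tip.py
```

```text
tcp [0.5992 0.1097 0.1373] [-0.9 -0.8 -1. ] 0.596 joints [ 25.53  23.65  -6.82  -0.11 -59.89 -39.64]
near 332 zmin [0.095 0.096 0.096 0.096 0.097 0.097] along [-0.0107  0.0152] across [0.0106 0.0354 0.0395]
far 17 zmin [0.097 0.099 0.1   0.101 0.101 0.101] along [0.0102 0.0161] across [-0.033  -0.008  -0.0011]
cap 83 along [0.0369 0.0454 0.0488] zmax 0.1342
grip 279 along [0.0328 0.0473 0.0546] zmax 0.1473
```

Request:
drive_tool(
  rows=[
    [60,2,-2.5,0,0,0,0],
    [60,0,0,-14,0,0,0],
    [60,0,0,-14,0,0,0],
    [60,0,0,-12,0,0,0],
    [60,0,0,0,0,0,0],
  ],
)

```text
time_s: 9.48
tcp_pos: [0.6017, 0.1042, 0.0989]
ee_rot: [[-0.248, -0.969, -0.004], [-0.969, 0.248, -0.001], [0.002, 0.004, -1.0]]
wrist_force: [-0.9, -1.7, -0.6]
gripper_width: 0.601
gripper_force: 0.0
```

Request:
drive_tool(
  rows=[
    [40,0,0,0,0,0,0],
    [12,0,0,0,0,0,0],
    [12,0,0,0,0,0,0],
    [12,0,0,0,0,0,0],
    [12,0,0,0,0,0,0],
  ],
)

```text
time_s: 9.9
tcp_pos: [0.6036, 0.106, 0.1017]
ee_rot: [[-0.246, -0.969, 0.001], [-0.969, 0.246, 0.001], [-0.001, -0.001, -1.0]]
wrist_force: [-0.3, -0.7, -1.1]
gripper_width: 0.308
gripper_force: 0.0
```

Request:
drive_tool(
  rows=[
    [12,0,0,0,0,0,0],
    [12,0,0,0,0,0,0],
  ],
)

```text
time_s: 10.07
tcp_pos: [0.6027, 0.1061, 0.1014]
ee_rot: [[-0.246, -0.969, -0.001], [-0.969, 0.246, 0.0], [-0.0, 0.001, -1.0]]
wrist_force: [-2.6, 0.6, 2.8]
gripper_width: 0.232
gripper_force: 30.0
```

```bash
python3 tip.py
```

```text
tcp [0.6027 0.1061 0.1014] [-2.6  0.6  2.8] 0.232 joints [ 2.511e+01  2.572e+01 -9.200e+00 -3.000e-02 -5.511e+01 -3.935e+01]
near 207 zmin [0.096 0.096 0.097 0.097 0.097 0.097] along [-0.0103  0.0184] across [0.0043 0.0174 0.0211]
far 16 zmin [0.098 0.101 0.101 0.101 0.102 0.102] along [0.015 0.019] across [-0.0154 -0.0077 -0.0002]
cap 95 along [0.0371 0.0444 0.0493] zmax 0.1346
grip 79 along [0.0352 0.0519 0.0545] zmax 0.1311
```

Handle gripped. I'll pull along the boom, with small steps near the hole at 61–66 mm.

Request:
drive_tool(
  rows=[
    [12,0.25,1,0,0,0,0],
    [12,0.5,1.95,0,0,0,0],
    [12,0.5,1.95,0,0,0,0],
    [12,0.5,1.95,0,0,0,0],
    [12,0,0,0,0,0,0],
  ],
)

```text
time_s: 10.53
tcp_pos: [0.6039, 0.1107, 0.1013]
ee_rot: [[-0.247, -0.969, -0.003], [-0.969, 0.247, -0.004], [0.004, 0.002, -1.0]]
wrist_force: [-4.2, -5.3, 6.1]
gripper_width: 0.223
gripper_force: 30.0
```

Request:
drive_tool(
  rows=[
    [12,0.5,1.95,0,0,0,0],
    [12,0.5,1.95,0,0,0,0],
    [12,0.5,1.95,0,0,0,0],
    [12,0.5,1.95,0,0,0,0],
    [12,0,0,0,0,0,0],
  ],
)

```text
time_s: 10.95
tcp_pos: [0.6058, 0.1184, 0.1013]
ee_rot: [[-0.247, -0.969, -0.003], [-0.969, 0.247, -0.004], [0.004, 0.002, -1.0]]
wrist_force: [-4.9, -5.5, 5.8]
gripper_width: 0.23
gripper_force: 30.0
```

```bash
python3 tip.py
```

```text
tcp [0.6058 0.1184 0.1013] [-4.9 -5.5  5.8] 0.23 joints [ 26.12  26.28  -8.32   0.12 -55.65 -40.47]
near 209 zmin [0.094 0.095 0.095 0.096 0.096 0.096] along [-0.01    0.0177] across [0.0051 0.0169 0.021 ]
far 18 zmin [0.096 0.098 0.098 0.1   0.1   0.101] along [0.0143 0.0197] across [-0.0158 -0.0074 -0.0011]
cap 98 along [0.0496 0.0563 0.0613] zmax 0.135
grip 72 along [0.0472 0.0639 0.0671] zmax 0.1309
```

Request:
drive_tool(
  rows=[
    [12,0.25,0.97,0,0,0,0],
    [12,0.25,0.97,0,0,0,0],
    [12,0.25,0.97,0,0,0,0],
    [12,0.25,0.97,0,0,0,0],
    [12,0.25,0.97,0,0,0,0],
  ],
)

```text
time_s: 11.42
tcp_pos: [0.607, 0.123, 0.1013]
ee_rot: [[-0.247, -0.969, -0.003], [-0.969, 0.247, -0.004], [0.005, 0.002, -1.0]]
wrist_force: [-5.3, -7.0, 5.2]
gripper_width: 0.227
gripper_force: 30.0
```

Request:
drive_tool(
  rows=[
    [12,0.13,0.5,0,0,0,0],
    [12,0.13,0.5,0,0,0,0],
    [12,0.13,0.5,0,0,0,0],
    [12,0.13,0.5,0,0,0,0],
    [12,0.13,0.5,0,0,0,0],
  ],
)

```text
time_s: 11.83
tcp_pos: [0.6081, 0.1274, 0.1013]
ee_rot: [[-0.246, -0.969, -0.002], [-0.969, 0.246, -0.001], [0.002, 0.001, -1.0]]
wrist_force: [-5.2, -1.9, 5.1]
gripper_width: 0.229
gripper_force: 30.0
```

```bash
python3 tip.py | grep -v -e near -e far
```

```text
tcp [0.6081 0.1274 0.1013] [-5.2 -1.9  5.1] 0.229 joints [ 2.674e+01  2.658e+01 -7.770e+00  2.000e-02 -5.577e+01 -4.102e+01]
cap 105 along [0.0579 0.0654 0.0703] zmax 0.1427
grip 74 along [0.0561 0.0728 0.0762] zmax 0.1308
```

The click came: the cap top is back at 0.1427, the along-force dropped, and the tube is at about 60 mm. I'll let it settle, release and lift away.

Request:
drive_tool(
  rows=[
    [12,0,0,0,0,0,0],
    [12,0,0,0,0,0,0],
    [12,0,0,0,0,0,0],
  ],
)

```text
time_s: 12.13
tcp_pos: [0.6081, 0.1273, 0.1014]
ee_rot: [[-0.246, -0.969, -0.002], [-0.969, 0.246, -0.001], [0.002, 0.001, -1.0]]
wrist_force: [-4.3, -1.5, 5.1]
gripper_width: 0.23
gripper_force: 30.0
```

Request:
drive_tool(
  rows=[
    [60,0,0,0,0,0,0],
    [60,0,0,0,0,0,0],
    [60,0,0,0,0,0,0],
    [60,0,0,0,0,0,0],
    [60,0,0,10,0,0,0],
  ],
)

```text
time_s: 12.55
tcp_pos: [0.6075, 0.1276, 0.1088]
ee_rot: [[-0.247, -0.969, -0.004], [-0.969, 0.247, -0.001], [0.002, 0.004, -1.0]]
wrist_force: [-0.6, -0.8, -1.0]
gripper_width: 0.514
gripper_force: 0.0
```

Request:
drive_tool(
  rows=[
    [60,0,0,25,0,0,0],
    [60,0,0,30,0,0,0],
    [60,0,0,30,0,0,0],
    [60,0,0,0,0,0,0],
    [60,0,0,0,0,0,0],
  ],
)

```text
time_s: 12.97
tcp_pos: [0.6103, 0.1285, 0.1992]
ee_rot: [[-0.246, -0.969, 0.006], [-0.969, 0.246, 0.003], [-0.004, -0.005, -1.0]]
wrist_force: [-0.3, 0.5, 0.1]
gripper_width: 0.605
gripper_force: 0.0
```

```bash
python3 tip.py; python3 - <<'E'
from h import *
p=capture('scene'); cv2.imwrite('pics/s9.png',cv2.resize(p['frame'][140:320,200:440,::-1],None,fx=3.3,fy=3.3,interpolation=cv2.INTER_CUBIC))
E
```

```text
tcp [0.6103 0.1285 0.1992] [-0.3  0.5  0.1] 0.605 joints [ 2.675e+01  2.184e+01 -3.400e-01  2.000e-02 -6.746e+01 -4.101e+01]
near 89 zmin [0.096 0.096 0.096 0.096 0.096 0.096] along [-0.0109  0.0163] across [0.0035 0.0106 0.0131]
far 13 zmin [0.095 0.097 0.099 0.1   0.101 0.101] along [0.0141 0.0169] across [-0.0126 -0.007  -0.0016]
cap 82 along [0.0579 0.067  0.0704] zmax 0.1416
grip 361 along [0.0539 0.066  0.0759] zmax 0.1477
```

View pics/s9.png

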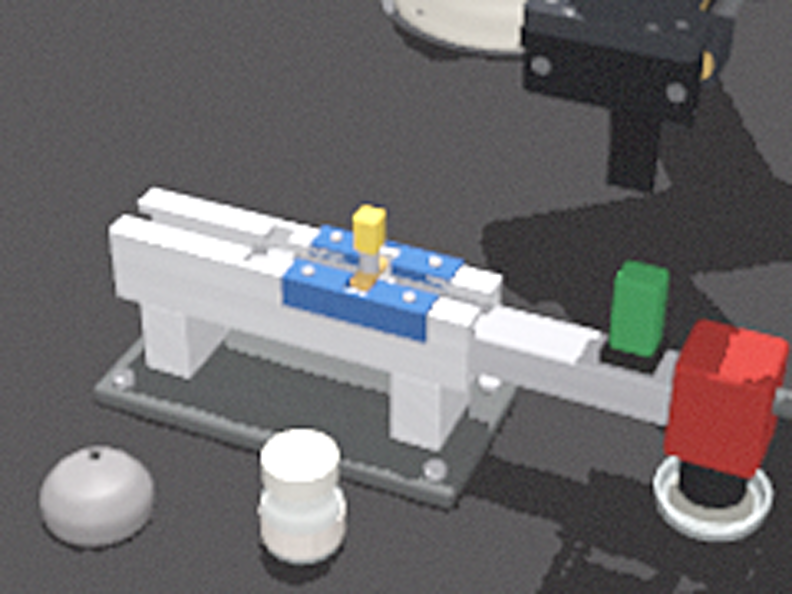

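The button stands up through the blue plate's hole at (369,230), with the brass visible at (365,280). The gripper is clear at (635,170), and the dish, jar and mouse are undisturbed. Handing in.

```bash
python3 -c "
from station import *
print(finish_job())"
```

```text
the job is handed in; nothing more can be done
None
```

The boom is drawn out about 60 mm and the button popped up on its own through the stop plate's hole; the arm is clear, the dish, jar and mouse look undisturbed, and the job is handed in (no verdict was returned).

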